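# Sort model ballast on a tipping board

## Task

Slide the wooden catch tray along its runner until it is fully home against its stop beneath the far edge of the tipping board. Then tip the board so that all three steel balls roll off into the tray while the flat pieces (two square plates and a disc) stay on the board. Finally let the board come back level and put the three flat pieces in the open cardboard box, without disturbing the black battery, the glue bottle, the small jar or the cork sanding block.

Things in the scene. Friction and masses are not known exactly. Their poses are not given: they have to be found in the camera images.
- stand: fixed wooden stand of tipping board and tray runner. Origin on the table under the hinge line, mid-width; z up, +x the way the board tips and balls roll (roughly away from the robot), y along hinge and runner. Base x -88 to 38 mm, y +-135 mm. Runner: 4 mm thick aluminium plate on the table, x 50 to 170, y -130 to 240 mm, with a 22 mm high stop block at its -y end
- board (a joint): tilt of the board, rad: 0 = level, held there by a spring; grows as its +x edge goes down, up to 0.6. The spring takes 0.3 N m at level, 0.5 N m at 0.4 rad (5 to 9 N on the tab) and returns the board level when let go. Balls roll from 0.14-0.22 rad on; flat pieces start to slide off at 0.44 rad or somewhat more, by their friction
- board_top (a point): centre of the upper face of the tipping board: plywood 150 (x) x 240 mm (y), 8 mm thick, 100 mm above the table when level; hinge line along y 10 mm below this point. Axes as the stand's, tilting with it. 6 mm thick lips rise 8 mm along the -x and both y edges; the +x edge is open. The six steel parts lie in lanes about 36 mm apart in y, within 30 mm of the middle in x
- tab_top (a point): point on the upper face of the press tab, a bare plywood ear 40 (x) x 36 mm (y) sticking out of the board's -y edge, level with its surface; the point is 55 mm in +x of the hinge line and 140 mm in -y of the board's centre. Pressing it down tips the board; nothing lies below it
- tray (a joint): position of the catch tray on its runner, m: 0 = fully home against its stop, centred under the board's far edge; grows toward the stand's +y, up to 0.12. Slides with about 2 N of friction, stays where left
- tray_in (a point): centre of the inner floor of the catch tray: open wooden tray 120 (x) x 250 mm (y) outside, 55 mm high, walls and floor 6 mm; axes as the stand's; the point is 10 mm above the table and 110 mm in +x of the hinge line. The tray cannot leave its runner
- tray_end (a point): middle of the top edge of the outside face of the tray's +y end wall, 59 mm above the table; push this wall toward the stand's -y to slide the tray home
- ball0_center (a point): polished steel ballast ball, 22 mm diameter, 43 g; this point is its centre. On a level board it stays put and it starts to roll only when the board slopes about 0.14 to 0.22 rad (8 to 13 degrees)
- ball1_center (a point): polished steel ballast ball, 22 mm diameter, 43 g; this point is its centre. On a level board it stays put and it starts to roll only when the board slopes about 0.14 to 0.22 rad (8 to 13 degrees)
- ball2_center (a point): polished steel ballast ball, 22 mm diameter, 43 g; this point is its centre. On a level board it stays put and it starts to roll only when the board slopes about 0.14 to 0.22 rad (8 to 13 degrees)
- plate0: square steel ballast plate 26 x 26 mm, 9 mm thick, 30 to 65 g, lying flat; origin at the centre of its underside, x and y axes along its sides, z up
- plate1: square steel ballast plate 26 x 26 mm, 9 mm thick, 30 to 65 g, lying flat; origin at the centre of its underside, x and y axes along its sides, z up
- disc: round steel ballast disc, 28 mm diameter, 9 mm thick, 30 to 60 g, lying flat; origin at the centre of its underside, z up
- flats_box: open cardboard box for the flat pieces, fixed on the table to the left or right of the stand: 110 mm (x) by 130 mm (y) outside, 50 mm high, 4 mm walls and floor; origin at the centre of its underside
- battery: bystander, black battery block 100 x 70 x 98 mm, on the opposite side of the stand from the cardboard box; origin at the centre of its underside
- glue: bystander, white glue bottle 32 mm in diameter, 85 mm tall, upright; origin at the centre of its underside
- jar: bystander, small jar 44 mm in diameter, 45 mm tall, upright; origin at the centre of its underside
- sander: bystander, cork sanding block 45 x 80 x 28 mm, on the right beyond the box's place; origin at the centre of its underside

How it is judged:
On the way, in this order (a step that is already met when the one before it is completed fails the run):
1. the tray is fully home (value of joint tray below 0.01 m), for 0.2 s.
2. all three balls are in the tray, which is home, while both plates and the disc are still on the board (x of ball0_center in the frame of tray_in between -0.06 and 0.06 m and y of ball0_center in the frame of tray_in between -0.125 and 0.125 m and z of ball0_center in the frame of tray_in between -0.005 and 0.045 m and x of ball1_center in the frame of tray_in between -0.06 and 0.06 m and y of ball1_center in the frame of tray_in between -0.125 and 0.125 m and z of ball1_center in the frame of tray_in between -0.005 and 0.045 m and x of ball2_center in the frame of tray_in between -0.06 and 0.06 m and y of ball2_center in the frame of tray_in between -0.125 and 0.125 m and z of ball2_center in the frame of tray_in between -0.005 and 0.045 m and x of plate0 in the frame of board_top between -0.08 and 0.08 m and y of plate0 in the frame of board_top between -0.12 and 0.12 m and z of plate0 in the frame of board_top between -0.004 and 0.02 m and x of plate1 in the frame of board_top between -0.08 and 0.08 m and y of plate1 in the frame of board_top between -0.12 and 0.12 m and z of plate1 in the frame of board_top between -0.004 and 0.02 m and x of disc in the frame of board_top between -0.08 and 0.08 m and y of disc in the frame of board_top between -0.12 and 0.12 m and z of disc in the frame of board_top between -0.004 and 0.02 m and value of joint tray below 0.01 m), for 0.2 s.
At the end, for the whole second after the job is handed in: The tray is within 10 mm of its stop with all three balls inside it, the board is back level (within 0.03 rad), and both plates and the disc lie at rest inside the cardboard box, below its rim (x of ball0_center in the frame of tray_in between -0.06 and 0.06 m and y of ball0_center in the frame of tray_in between -0.125 and 0.125 m and z of ball0_center in the frame of tray_in between -0.005 and 0.045 m and x of ball1_center in the frame of tray_in between -0.06 and 0.06 m and y of ball1_center in the frame of tray_in between -0.125 and 0.125 m and z of ball1_center in the frame of tray_in between -0.005 and 0.045 m and x of ball2_center in the frame of tray_in between -0.06 and 0.06 m and y of ball2_center in the frame of tray_in between -0.125 and 0.125 m and z of ball2_center in the frame of tray_in between -0.005 and 0.045 m and value of joint tray below 0.01 m and value of joint board below 0.03 rad and x of plate0 in the frame of flats_box between -0.055 and 0.055 m and y of plate0 in the frame of flats_box between -0.065 and 0.065 m and z of plate0 in the frame of flats_box between 0 and 0.046 m and linear speed of each of plate0, plate1, disc below 0.02 m/s and x of plate1 in the frame of flats_box between -0.055 and 0.055 m and y of plate1 in the frame of flats_box between -0.065 and 0.065 m and z of plate1 in the frame of flats_box between 0 and 0.046 m and x of disc in the frame of flats_box between -0.055 and 0.055 m and y of disc in the frame of flats_box between -0.065 and 0.065 m and z of disc in the frame of flats_box between 0 and 0.046 m); the robot touches nothing.
It fails at once if a bystander (battery, glue bottle, jar or sanding block) is shifted by more than 30 mm (distance of any of battery, glue, jar, sander from where it was at the start of the episode above 0.03 m).
It also fails if it takes over 72 s, if anything falls off the work surface, if the arm or the gripper's body presses on something with over 40 N, if the wrist force passes 120 N, or if a joint passes its speed limit or range.

## Robot

A 7-joint arm with a two-finger parallel gripper is mounted at the origin on the work surface. World frame = base frame: x ahead of the robot, y to its left, z up, the work surface at z = 0. Lengths are in m, angles in rad, forces in N, time in s.
With the tool pointing down it reaches from about 0.4 to 0.925 m from the base axis. Payload 4.1 kg.
Tool frame: the origin (TCP) lies at the very end of the fingers, on their centre line; the grasp point (between the pads) lies 19 mm behind it (env.grasp_offset is the z of the grasp point in the tool frame, in m); z points along the fingers, x is the direction in which the jaws open and shut, and the axes are right-handed (so a half turn about z gives the same grasp; the last joint's range is limited). The gripper opens to 85 mm and grips with 20 to 120 N. Pads are 22 mm wide; open, the fingers measure 114 mm over their backs; the gripper's body (76 mm by 85 mm) begins 54 mm behind the grasp point. The pads swing forward as they close: fully open they stand 13 mm farther back than shut.
Start: joints at [-1.315, 0.398, 0.045, 1.537, -0.019, 1.207, -0.051], TCP at [0.226, 0.61, 0.231] pointing down, gripper open.
Joint ranges: [-2.82, 2.82], [-0.49, 2.23], [-1.37, 1.46], [0, 2.46], [-1.36, 4.5], [0.23, 2], [-2.94, 2.94]. Speed limits (rad/s): [2.57, 2.57, 3.14, 3.14, 3.14, 3.14, 3.14].

## Interface

Orientations are given as a unit quaternion [x, y, z, w].
In Python, from plant import readout, vision, env gives the robot as it stands.
- The arm moves only by the tool servo_tool, never from a script. Its argument "steps" is a list of rows, each an object of numbers: "grip": the opening, from 0 (shut) to 1 (fully open); "x", "y", "z": the shift along the tool's x, y, z in m; "wx", "wy", "wz": the turn, a rotation vector about the tool's x, y, z in rad. A call has 1 to 10 rows; each row is the pose to reach, as a shift and turn from the pose commanded when the call began, along the tool's axes at that moment; what a row does not reach only later rows make up. A row lasts 1/8 s, in which the tool goes at most 62.5 mm and 10.7 degrees, less where a joint would pass 70% of its speed; a pose out of reach is approached as far as the arm can. A call with a gripper value outside its range is refused whole. The fingers move at their own pace and stop on an object; the grip force is fixed at half the most. Time passes only in rows, so rows that repeat a pose let the fingers close. It gives the time, the measured TCP pose, the force and the opening at its end, in the units of the state.
- readout.read_state(): the state, without advancing time (a new reading comes with each control period).
- vision.read_camera(name): name is "scene" or "side" or "wrist"; returns a dict with "pixels" (400x640x3 uint8, blue, green, red), "range_z" (400x640 float32, m along the optical axis (not along the pixel's ray), 0 where there is no reading), "intrinsics" (3x3 intrinsics, pixels), "D" ([k1, k2, p1, p2, k3] as OpenCV has them; the pictures are not rectified), "T" (4x4, takes a point from camera to world coordinates). Camera axes: x right, y up, looking along -z (the intrinsics and any distortion apply to the point x, -y, -z); pixel columns grow to the right and rows downward; lengths in m; the calibration is good to about 2 mm. A picture is of the moment at which its call begins.
- env.sign_off(): hands the job in, once; it reports no verdict.
The state is a dict: "time_s": time; "joint_positions": joint angles; "dq": joint speeds; "joint_efforts": joint torques, N m; "ee_pos": TCP position; "tcp_rot": TCP orientation; "force": force on the tool from outside, world axes, zero at the start; "ft_torque": the same for the moment, N m; "gripper_width": finger opening in m.
Only numpy, scipy, OpenCV 4.12 (cv2) and the standard library are available. Lean on these libraries where they do the work, as an engineer would, in place of code of your own. Each camera call takes 0.05 s, during which the arm holds its last target. There are 200 camera calls.

## Working session

There is one attempt and no reset: what is moved stays moved. The work goes in short steps, Python scripts to look and compute and a tool call to move; the robot and the scene stay as the last step left them, time stands still between calls to the robot, and variables do not carry over. Pictures are saved under pics/ and viewed, about 8 in all and at most 12, crops included, and the job is handed in when it is done.

Besides the shell and the picture viewer there is one more tool, called after "Call:" by a JSON object that holds its "name" and its "arguments". servo_tool: Moves the arm, as the interface text tells. Its arguments: {"type":"object","properties":{"steps":{"type":"array","items":{"type":"object","properties":{"grip":{"type":"number"},"x":{"type":"number"},"y":{"type":"number"},"z":{"type":"number"},"wx":{"type":"number"},"wy":{"type":"number"},"wz":{"type":"number"}}}}},"required":["steps"]}

```bash
mkdir -p pics; ls; cat > h.py <<'E'
import numpy as np, cv2
from plant import readout, vision, env
def snap(n):
    c=vision.read_camera(n); return c
def cloud(c):
    """world xyz per pixel"""
    h,w=c["range_z"].shape
    u,v=np.meshgrid(np.arange(w),np.arange(h))
    p=cv2.undistortPoints(np.stack([u,v],-1).reshape(-1,1,2).astype(np.float64),np.array(c["intrinsics"]),np.array(c["D"])).reshape(h,w,2)
    z=c["range_z"].astype(float)
    P=np.stack([p[...,0]*z,-p[...,1]*z,-z,np.ones_like(z)],-1)@np.array(c["T"]).T
    P=P[...,:3]; P[z==0]=np.nan
    return P
E
python3 - <<'E'
from h import *
for n in("scene","side"):
    c=snap(n); cv2.imwrite(f"pics/{n}0.png",c["pixels"]); np.save(f"{n}0.npy",cloud(c)); print(n,np.round(c["T"],3).tolist())
s=readout.read_state(); print(s)
E
```

```text
pics
scene [[0.408, -0.71, 0.574, 1.154], [0.913, 0.311, -0.265, -0.315], [0.01, 0.632, 0.775, 0.991], [0.0, 0.0, 0.0, 1.0]]
side [[-0.993, 0.044, -0.107, 0.403], [-0.114, -0.552, 0.826, 0.964], [-0.022, 0.833, 0.553, 0.764], [0.0, 0.0, 0.0, 1.0]]
{'time_s': 0.1, 'joint_positions': array([-1.31501627,  0.39909676,  0.04504301,  1.5377312 , -0.01868515,
        1.206881  , -0.05070965]), 'dq': array([-0.00025264, -0.00197217,  0.00016556, -0.00227078,  0.00090327,
       -0.00153063, -0.00062421]), 'joint_efforts': array([ 3.18121340e-03, -4.76263583e+01,  1.37007304e+00, -2.54950047e+01,
        1.19771285e-02,  5.05880991e-03,  4.93856092e-06]), 'ee_pos': array([0.22559219, 0.60900963, 0.23039136]), 'tcp_rot': array([ 8.20758064e-01,  5.71275313e-01, -6.55251798e-04,  5.37624866e-04]), 'force': array([0.58538088, 0.05200685, 0.88359162]), 'ft_torque': array([-0.01447384,  0.05684299, -0.0297867 ]), 'gripper_width': 0.08490965144354314}
```

View pics/scene0.png

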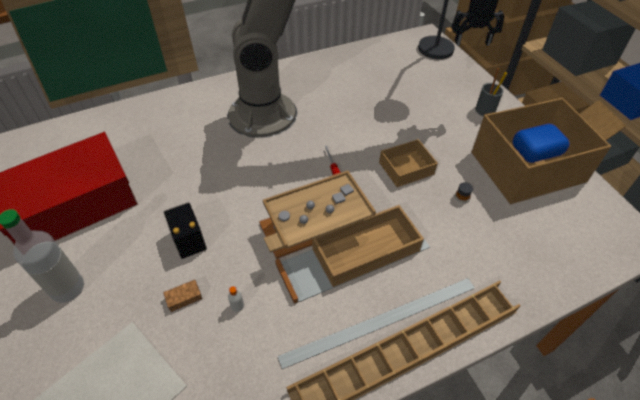

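View pics/side0.png

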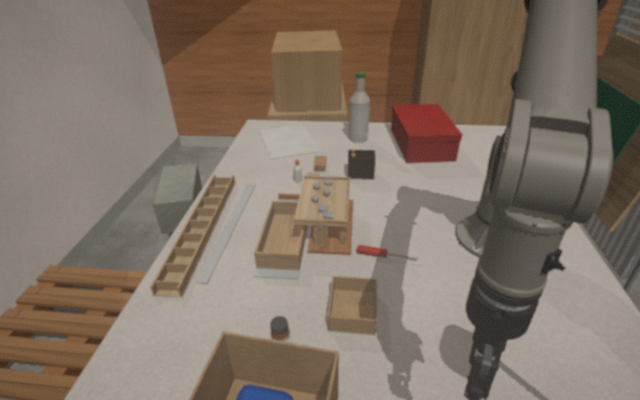

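The scene view shows the board at about (318,212), with the tab at (270,235) at its -y end. The tray at (368,245) is shifted toward +y. The cardboard box is at (408,162), the battery at (185,230), the glue at (235,298), the sander at (183,294) and the jar at (464,190). On the board, left to right, I see pieces at (284,216), (304,219), (310,204), (329,209), (338,198) and (347,189). The side view agrees.

```bash
cat > m.py <<'E'
from h import *
P=np.load("scene0.npy"); img=cv2.imread("pics/scene0.png")
def rect(mask,name):
    m=mask.astype(np.uint8); n,l,st,_=cv2.connectedComponentsWithStats(m)
    for i in range(1,n):
        if st[i,4]<60: continue
        q=P[l==i]; r=cv2.minAreaRect((q[:,:2]*1000).astype(np.float32))
        print(name,st[i],"c",np.round(r[0],1),"size",np.round(r[1],1),"ang",round(r[2],1),"z",np.round(np.nanmedian(q[:,2]),4))
u,v=np.meshgrid(np.arange(640),np.arange(400))
z=P[...,2]
W=lambda a,b,c,d:(u>a)&(u<b)&(v>c)&(v<d)
B=W(255,385,165,260)
rect(B&(z>.093)&(z<.1045),"board")
rect(W(310,430,200,290)&(z>.054)&(z<.064),"trayrim")
rect(W(375,445,135,190)&(z>.044)&(z<.055),"boxrim")
rect(W(160,210,200,260)&(z>.09)&(z<.105),"batt")
rect(W(225,245,280,315)&(z>.02),"glue")
rect(W(450,480,180,205)&(z>.02),"jar")
rect(W(160,205,280,310)&(z>.02),"sander")
rect(W(270,305,245,305)&(z>.015)&(z<.03),"stop")
x,y,w,h=255,165,180,130
cv2.imwrite("pics/crop0.png",cv2.resize(img[y:y+h,x:x+w],None,fx=4.4,fy=4.4,interpolation=cv2.INTER_CUBIC))
E
python3 m.py
```

```text
board [ 264  174  112   78 4181] c [511.9 -41.6] size [150.4 276.2] ang 1.0 z 0.0996
trayrim [312 205 113  72 745] c [618.1  63.7] size [121.9 252.6] ang 1.2 z 0.0589
boxrim [381 139  57  38 288] c [408.4 308.5] size [132.9 116.6] ang 89.5 z 0.0482
batt [164 203  36  35 522] c [ 403.4 -345.1] size [100.6  67.1] ang 2.3 z 0.0914
glue [228 286  16  23 257] c [ 636.8 -286.1] size [31.1 27. ] ang 86.0 z 0.0557
jar [457 183  16  16 203] c [569.8 394.7] size [38.2 41. ] ang 50.6 z 0.043
sander [163 281  38  28 614] c [ 562.7 -398.1] size [48.1 79.2] ang 3.0 z 0.0276
stop [275 258  23  43 242] c [ 619.9 -157.8] size [122.4  12.8] ang 0.9 z 0.0222
```

View pics/crop0.png

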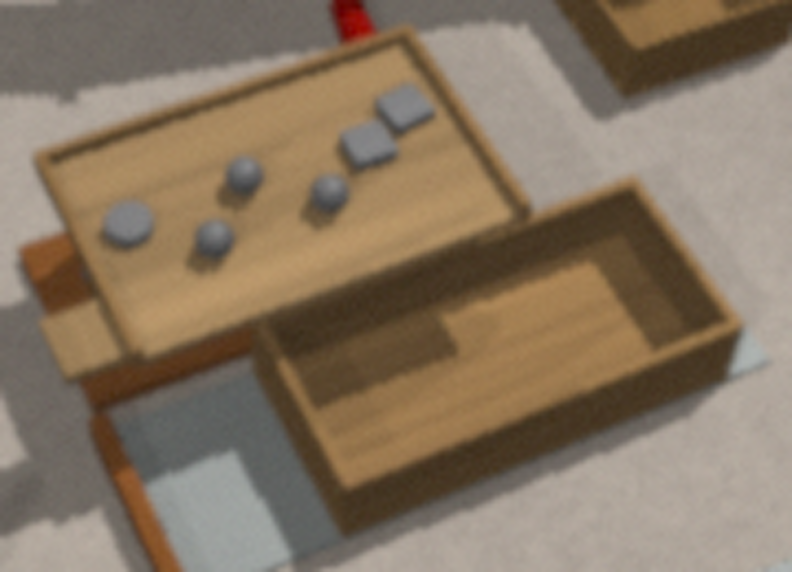

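Call:
{"name": "servo_tool", "arguments": {"steps": [{"x":-0.0216,"y":0.0496,"z":0,"wz":0.12,"grip":0},{"x":-0.065,"y":0.1,"z":0,"wz":0.3,"grip":0},{"x":-0.09,"y":0.15,"z":0,"wz":0.48,"grip":0},{"x":-0.11,"y":0.21,"z":0,"wz":0.66,"grip":0},{"x":-0.135,"y":0.27,"z":0,"wz":0.84,"grip":0},{"x":-0.16,"y":0.33,"z":0,"wz":1.02,"grip":0},{"x":-0.185,"y":0.39,"z":0,"wz":1.199,"grip":0},{"x":-0.205,"y":0.445,"z":0,"wz":1.199,"grip":0},{"x":-0.2164,"y":0.496,"z":0.04,"wz":1.199,"grip":0},{"x":-0.2164,"y":0.496,"z":0.06,"wz":1.199,"grip":0}]}}

```text
validation failed for argument at $.st...
```

Call:
{"name": "servo_tool", "arguments": {"steps": [{"x":-0.02,"y":0.05,"z":0.0,"wx":0.0,"wy":0.0,"wz":0.12,"grip":0.0}]}}

```text
time_s: 0.22
ee_pos: [0.2607, 0.5762, 0.2303]
tcp_rot: [0.852, 0.524, -0.001, -0.001]
force: [1.0, 0.1, 0.1]
gripper_width: 0.0698
```

Call:
{"name": "servo_tool", "arguments": {"steps": [{"x":-0.0175,"y":0.058,"z":0.0,"wx":0.0,"wy":0.0,"wz":0.15,"grip":0.0},{"x":-0.035,"y":0.116,"z":0.0,"wx":0.0,"wy":0.0,"wz":0.3,"grip":0.0},{"x":-0.0525,"y":0.174,"z":0.0,"wx":0.0,"wy":0.0,"wz":0.45,"grip":0.0},{"x":-0.07,"y":0.233,"z":0.0,"wx":0.0,"wy":0.0,"wz":0.6,"grip":0.0},{"x":-0.088,"y":0.291,"z":0.0,"wx":0.0,"wy":0.0,"wz":0.75,"grip":0.0},{"x":-0.105,"y":0.349,"z":0.0,"wx":0.0,"wy":0.0,"wz":0.9,"grip":0.0},{"x":-0.123,"y":0.407,"z":0.02,"wx":0.0,"wy":0.0,"wz":1.079,"grip":0.0},{"x":-0.1405,"y":0.4657,"z":0.05,"wx":0.0,"wy":0.0,"wz":1.079,"grip":0.0},{"x":-0.1405,"y":0.4657,"z":0.06,"wx":0.0,"wy":0.0,"wz":1.079,"grip":0.0}]}}

```text
time_s: 1.35
ee_pos: [0.6177, 0.2292, 0.1693]
tcp_rot: [1.0, 0.004, -0.0, 0.002]
force: [-0.6, -0.7, 0.3]
gripper_width: 0.0002
```

Call:
{"name": "servo_tool", "arguments": {"steps": [{"x":0.0,"y":0.0,"z":0.06,"wx":0.0,"wy":0.0,"wz":0.0,"grip":0.0},{"x":0.0,"y":0.0,"z":0.115,"wx":0.0,"wy":0.0,"wz":0.0,"grip":0.0},{"x":0.0,"y":0.005,"z":0.132,"wx":0.0,"wy":0.0,"wz":0.0,"grip":0.0},{"x":0.0,"y":0.02,"z":0.132,"wx":0.0,"wy":0.0,"wz":0.0,"grip":0.0},{"x":0.0,"y":0.035,"z":0.132,"wx":0.0,"wy":0.0,"wz":0.0,"grip":0.0},{"x":0.0,"y":0.05,"z":0.132,"wx":0.0,"wy":0.0,"wz":0.0,"grip":0.0},{"x":0.0,"y":0.065,"z":0.132,"wx":0.0,"wy":0.0,"wz":0.0,"grip":0.0},{"x":0.0,"y":0.08,"z":0.132,"wx":0.0,"wy":0.0,"wz":0.0,"grip":0.0},{"x":0.0,"y":0.095,"z":0.132,"wx":0.0,"wy":0.0,"wz":0.0,"grip":0.0},{"x":0.0,"y":0.105,"z":0.132,"wx":0.0,"wy":0.0,"wz":0.0,"grip":0.0}]}}

```text
time_s: 2.6
ee_pos: [0.6176, 0.1291, 0.0394]
tcp_rot: [1.0, 0.008, 0.0, 0.0]
force: [0.7, 2.5, 1.9]
gripper_width: -0.0002
```

Pushing with about 2 N; continue gently until the stop.

Call:
{"name": "servo_tool", "arguments": {"steps": [{"x":0.0,"y":0.006,"z":0.0,"wx":0.0,"wy":0.0,"wz":0.0,"grip":0.0},{"x":0.0,"y":0.01,"z":0.0,"wx":0.0,"wy":0.0,"wz":0.0,"grip":0.0},{"x":0.0,"y":0.013,"z":0.0,"wx":0.0,"wy":0.0,"wz":0.0,"grip":0.0},{"x":0.0,"y":0.015,"z":0.0,"wx":0.0,"wy":0.0,"wz":0.0,"grip":0.0}]}}

```text
time_s: 3.1
ee_pos: [0.6176, 0.1159, 0.0392]
tcp_rot: [1.0, 0.009, -0.0, -0.0]
force: [-0.3, 1.2, 1.2]
gripper_width: 0.0002
```

```bash
cat > t.py <<'E'
from h import *
c=snap("scene"); P=cloud(c); z=P[...,2]
m=(z>.056)&(z<.064)&(P[...,0]>.55)&(P[...,0]<.70)&(P[...,1]>-.17)&(P[...,1]<.14)
q=P[m]; r=cv2.minAreaRect((q[:,:2]*1000).astype(np.float32)); print("tray rim",np.round(r[0],1),np.round(r[1],1),round(r[2],1))
print(np.nanpercentile(q[:,1],[0,1,99,100]))
E
python3 t.py
```

```text
tray rim [619.5 -17.3] [122.7 260.2] 0.1
[-0.14747163 -0.14669203  0.10720075  0.11277838]
```

Call:
{"name": "servo_tool", "arguments": {"steps": [{"x":0.0,"y":0.004,"z":0.0,"wx":0.0,"wy":0.0,"wz":0.0,"grip":0.0},{"x":0.0,"y":0.006,"z":0.0,"wx":0.0,"wy":0.0,"wz":0.0,"grip":0.0},{"x":0.0,"y":0.008,"z":0.0,"wx":0.0,"wy":0.0,"wz":0.0,"grip":0.0},{"x":0.0,"y":0.008,"z":0.0,"wx":0.0,"wy":0.0,"wz":0.0,"grip":0.0}]}}

```text
time_s: 3.65
ee_pos: [0.6176, 0.1159, 0.0393]
tcp_rot: [1.0, 0.011, -0.0, -0.005]
force: [0.8, 13.4, -0.3]
gripper_width: 0.0003
```

Call:
{"name": "servo_tool", "arguments": {"steps": [{"x":0.0,"y":-0.03,"z":0.0,"wx":0.0,"wy":0.0,"wz":0.0,"grip":0.0},{"x":0.0,"y":-0.03,"z":-0.06,"wx":0.0,"wy":0.0,"wz":0.0,"grip":0.0},{"x":0.0,"y":-0.03,"z":-0.12,"wx":0.0,"wy":0.0,"wz":0.0,"grip":0.0},{"x":-0.01,"y":0.01,"z":-0.15,"wx":0.0,"wy":0.0,"wz":0.0,"grip":0.0},{"x":-0.02,"y":0.07,"z":-0.15,"wx":0.0,"wy":0.0,"wz":0.0,"grip":0.0},{"x":-0.03,"y":0.13,"z":-0.15,"wx":0.0,"wy":0.0,"wz":0.0,"grip":0.0},{"x":-0.04,"y":0.19,"z":-0.15,"wx":0.0,"wy":0.0,"wz":0.0,"grip":0.0},{"x":-0.05,"y":0.245,"z":-0.15,"wx":0.0,"wy":0.0,"wz":0.0,"grip":0.0},{"x":-0.054,"y":0.27,"z":-0.15,"wx":0.0,"wy":0.0,"wz":0.0,"grip":0.0},{"x":-0.054,"y":0.27,"z":-0.14,"wx":0.0,"wy":0.0,"wz":0.0,"grip":0.0}]}}

```text
time_s: 4.9
ee_pos: [0.5673, -0.167, 0.1794]
tcp_rot: [1.0, 0.006, 0.0, 0.001]
force: [0.0, 0.7, -0.4]
gripper_width: -0.0
```

```bash
python3 t.py; python3 - <<'E'
from h import *
c=snap("scene"); im=c["pixels"]; cv2.imwrite("pics/a1.png",cv2.resize(im[150:310,150:450],None,fx=2.6,fy=2.6,interpolation=cv2.INTER_CUBIC))
print(readout.read_state()["ee_pos"])
E
```

```text
tray rim [618.4 -20.7] [123.2 252.7] 0.9
[-0.14759557 -0.14682018  0.10376883  0.10645601]
[ 0.56736896 -0.16171281  0.17731084]
```

View pics/a1.png

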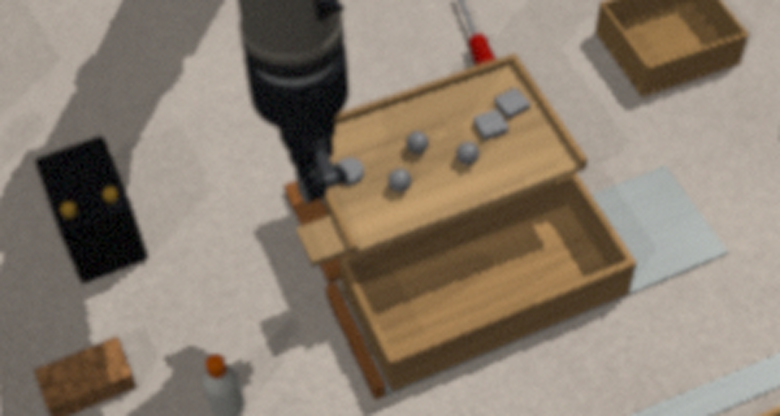

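The tray is home. The rim centre reads y -21 mm, level with the board, and its end is against the stop at crop (355,345). The tool stands above the tab, which is at crop (322,240). All six parts are still on the board.

Call:
{"name": "servo_tool", "arguments": {"steps": [{"x":0.0,"y":0.0,"z":0.05,"wx":0.0,"wy":0.0,"wz":0.0,"grip":0.0},{"x":0.0,"y":0.0,"z":0.07,"wx":0.0,"wy":0.0,"wz":0.0,"grip":0.0},{"x":0.0,"y":0.0,"z":0.076,"wx":0.0,"wy":0.0,"wz":0.0,"grip":0.0},{"x":0.0,"y":0.0,"z":0.08,"wx":0.0,"wy":0.0,"wz":0.0,"grip":0.0},{"x":0.0,"y":0.0,"z":0.083,"wx":0.0,"wy":0.0,"wz":0.0,"grip":0.0},{"x":0.0,"y":0.0,"z":0.085,"wx":0.0,"wy":0.0,"wz":0.0,"grip":0.0},{"x":0.0,"y":0.0,"z":0.086,"wx":0.0,"wy":0.0,"wz":0.0,"grip":0.0},{"x":0.0,"y":0.0,"z":0.086,"wx":0.0,"wy":0.0,"wz":0.0,"grip":0.0}]}}

```text
time_s: 6.0
ee_pos: [0.5697, -0.1617, 0.0951]
tcp_rot: [1.0, 0.009, 0.001, -0.001]
force: [-1.8, 2.7, 6.6]
gripper_width: 0.0004
```

```bash
cat > b.py <<'E'
from h import *
c=snap("scene"); P=cloud(c); im=c["pixels"].astype(int)
# board surface: fit plane in region robustly: z vs x within board interior
m=(P[...,0]>.455)&(P[...,0]<.58)&(P[...,1]>-.12)&(P[...,1]<.085)&(P[...,2]>.06)&(P[...,2]<.15)
q=P[m]
x=q[:,0]-.512; s=np.polyfit(x,q[:,2],1)
for _ in range(6):
    r=q[:,2]-np.polyval(s,x); k=abs(r)<.004; s=np.polyfit(x[k],q[k,2],1)
print("tilt",round(-np.arctan(s[0]),3),"z0",round(s[1],4))
# gray (unsaturated) objects: on board / in tray
sat=im.max(2)-im.min(2)
R=(P[...,0]>.42)&(P[...,0]<.69)&(P[...,1]>-.15)&(P[...,1]<.12)&(P[...,2]>.012)
g=(R&(sat<28)).astype(np.uint8)
n,l,st,ce=cv2.connectedComponentsWithStats(g)
for i in range(1,n):
    if st[i,4]<15: continue
    p=P[l==i]; med=np.nanmedian(p,0)
    print(st[i,4],"px",np.round(ce[i]),np.round(med,4),"ztop",np.round(np.nanpercentile(p[:,2],90),4),"above",round(med[2]-np.polyval(s,med[0]-.512),4))
print(readout.read_state()["ee_pos"],readout.read_state()["force"])
E
python3 b.py
```

```text
tilt 0.088 z0 0.0992
5173 px [270.  72.] [ 0.4995 -0.1214  0.5391] ztop 0.5902 above 0.4388
215 px [342. 194.] [0.5    0.0491 0.1086] ztop 0.1117 above 0.0084
56 px [312. 209.] [ 0.5233 -0.044   0.1166] ztop 0.1198 above 0.0183
55 px [332. 214.] [ 0.553  -0.0056  0.1132] ztop 0.118 above 0.0175
59 px [306. 225.] [ 0.557  -0.0768  0.1144] ztop 0.117 above 0.0191
[ 0.56966889 -0.16167986  0.09514488] [-3.10892063  2.87162371  5.9140197 ]
```

Call:
{"name": "servo_tool", "arguments": {"steps": [{"x":0.0,"y":0.0,"z":0.002,"wx":0.0,"wy":0.0,"wz":0.0,"grip":0.0},{"x":0.0,"y":0.0,"z":0.004,"wx":0.0,"wy":0.0,"wz":0.0,"grip":0.0},{"x":0.0,"y":0.0,"z":0.006,"wx":0.0,"wy":0.0,"wz":0.0,"grip":0.0},{"x":0.0,"y":0.0,"z":0.007,"wx":0.0,"wy":0.0,"wz":0.0,"grip":0.0},{"x":0.0,"y":0.0,"z":0.008,"wx":0.0,"wy":0.0,"wz":0.0,"grip":0.0},{"x":0.0,"y":0.0,"z":0.008,"wx":0.0,"wy":0.0,"wz":0.0,"grip":0.0},{"x":0.0,"y":0.0,"z":0.008,"wx":0.0,"wy":0.0,"wz":0.0,"grip":0.0},{"x":0.0,"y":0.0,"z":0.008,"wx":0.0,"wy":0.0,"wz":0.0,"grip":0.0}]}}

```text
time_s: 7.05
ee_pos: [0.57, -0.1617, 0.0876]
tcp_rot: [1.0, 0.009, 0.001, -0.001]
force: [-2.1, 2.9, 8.2]
gripper_width: 0.0001
```

```bash
python3 b.py
```

```text
tilt 0.229 z0 0.0992
5231 px [270.  74.] [ 0.4982 -0.1206  0.5346] ztop 0.5879 above 0.4322
226 px [343. 194.] [0.5026 0.0496 0.1091] ztop 0.1136 above 0.0078
54 px [347. 261.] [ 0.6406 -0.005   0.0285] ztop 0.0323 above -0.0408
55 px [321. 272.] [ 0.6416 -0.0753  0.0278] ztop 0.0335 above -0.0412
[ 0.56994928 -0.16167247  0.087599  ] [-2.85968511  2.73982405  8.76905215]
```

```bash
python3 - <<'E'
from h import *
c=snap("scene"); im=c["pixels"]; cv2.imwrite("pics/a2.png",cv2.resize(im[160:300,240:440],None,fx=4,fy=4,interpolation=cv2.INTER_CUBIC))
E
```

```text
(no output)
```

View pics/a2.png

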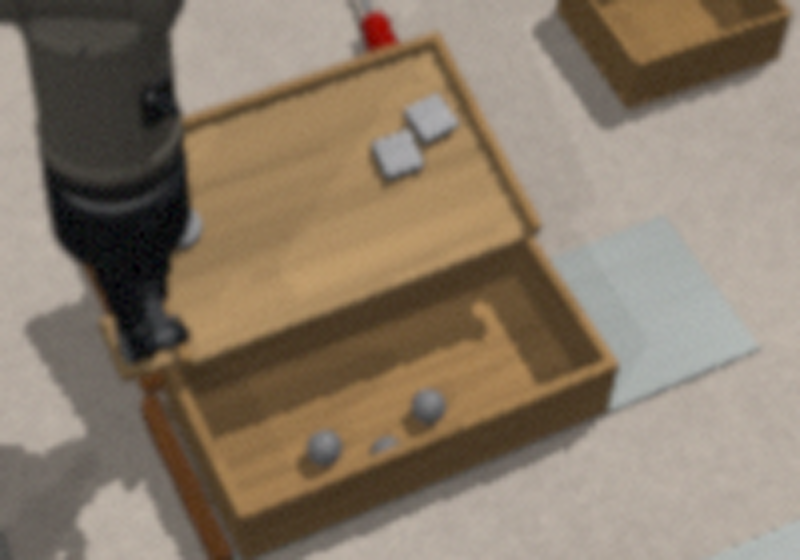

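All three balls are in the tray, at crop (324,447), (428,405) and partly hidden at (383,444). Both plates, at (430,118) and (398,155), and the disc, at (190,228), are still on the board. Now I'll let the board up slowly.

Call:
{"name": "servo_tool", "arguments": {"steps": [{"x":0.0,"y":0.0,"z":-0.003,"wx":0.0,"wy":0.0,"wz":0.0,"grip":0.0},{"x":0.0,"y":0.0,"z":-0.006,"wx":0.0,"wy":0.0,"wz":0.0,"grip":0.0},{"x":0.0,"y":0.0,"z":-0.009,"wx":0.0,"wy":0.0,"wz":0.0,"grip":0.0},{"x":0.0,"y":0.0,"z":-0.012,"wx":0.0,"wy":0.0,"wz":0.0,"grip":0.0},{"x":0.0,"y":0.0,"z":-0.015,"wx":0.0,"wy":0.0,"wz":0.0,"grip":0.0},{"x":0.0,"y":0.0,"z":-0.018,"wx":0.0,"wy":0.0,"wz":0.0,"grip":0.0},{"x":0.0,"y":0.0,"z":-0.07,"wx":0.0,"wy":0.0,"wz":0.0,"grip":0.0},{"x":0.0,"y":0.0,"z":-0.125,"wx":0.0,"wy":0.0,"wz":0.0,"grip":0.0},{"x":-0.05,"y":0.0,"z":-0.165,"wx":0.0,"wy":0.0,"wz":0.0,"grip":0.5},{"x":-0.1,"y":0.02,"z":-0.165,"wx":0.0,"wy":0.0,"wz":0.0,"grip":0.5}]}}

```text
time_s: 8.4
ee_pos: [0.4705, -0.1855, 0.2534]
tcp_rot: [1.0, 0.01, 0.004, 0.001]
force: [0.3, -1.5, -0.4]
gripper_width: 0.0359
```

```bash
python3 b.py; python3 - <<'E'
from h import *
c=snap("wrist"); cv2.imwrite("pics/w1.png",c["pixels"])
c=snap("scene"); P=cloud(c); im=c["pixels"]
cv2.imwrite("pics/a3.png",cv2.resize(im[165:265,255:405],None,fx=5.3,fy=5.3,interpolation=cv2.INTER_CUBIC))
E
```

```text
tilt -0.004 z0 0.0995
201 px [244.  17.] [ 0.4776 -0.1436  0.6142] ztop 0.6374 above 0.5149
204 px [342. 194.] [0.4984 0.0495 0.1073] ztop 0.11 above 0.0079
92 px [284. 216.] [ 0.5056 -0.1126  0.1076] ztop 0.1097 above 0.0081
53 px [347. 261.] [ 0.6407 -0.0054  0.028 ] ztop 0.0324 above -0.072
55 px [320. 272.] [ 0.6412 -0.0754  0.0285] ztop 0.0318 above -0.0716
[ 0.4608342  -0.19011217  0.25138858] [-7.62466528 -2.00378154 -0.97959028]
```

View pics/a3.png

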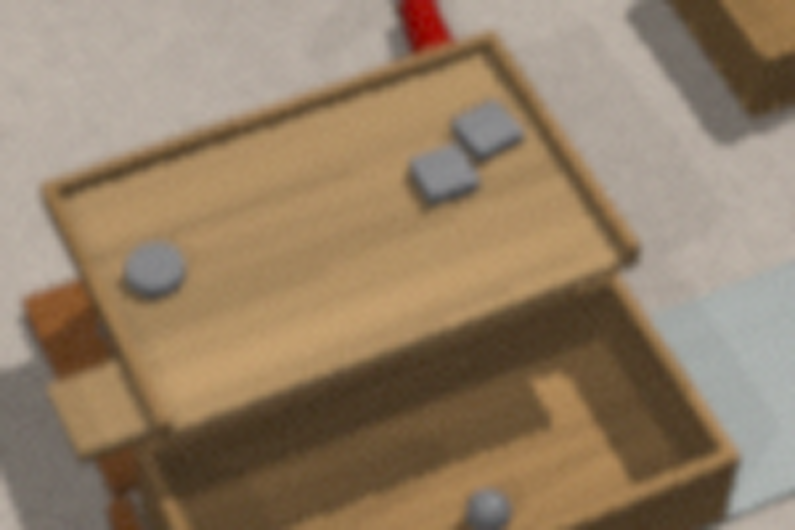

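The board is level (tilt -0.004). The disc is at crop (155,268), and the plates are at (445,175) and (488,130) with some yaw. I'll hover over the disc and check it with the wrist camera.

Call:
{"name": "servo_tool", "arguments": {"steps": [{"x":0.03,"y":-0.05,"z":0.02,"wx":0.0,"wy":0.0,"wz":0.0,"grip":0.6},{"x":0.047,"y":-0.0775,"z":0.05,"wx":0.0,"wy":0.0,"wz":0.0,"grip":0.6},{"x":0.047,"y":-0.0775,"z":0.07,"wx":0.0,"wy":0.0,"wz":0.0,"grip":0.6},{"x":0.047,"y":-0.0775,"z":0.07,"wx":0.0,"wy":0.0,"wz":0.0,"grip":0.6}]}}

```text
time_s: 9.05
ee_pos: [0.514, -0.1059, 0.1784]
tcp_rot: [1.0, 0.009, -0.002, 0.0]
force: [0.9, 0.7, 0.5]
gripper_width: 0.0513
```

```bash
cat > w.py <<'E'
from h import *
import sys
c=snap("wrist"); im=c["pixels"]; cv2.imwrite(f"pics/{sys.argv[1]}.png",im); P=cloud(c)
sat=im.max(2).astype(int)-im.min(2)
m=(P[...,2]>.1055)&(P[...,2]<.112)&(P[...,0]>.45)&(P[...,0]<.575)&(P[...,1]>-.132)&(P[...,1]<.09)
n,l,st,ce=cv2.connectedComponentsWithStats(m.astype(np.uint8))
for i in range(1,n):
    if st[i,4]<100: continue
    p=P[l==i]; r=cv2.minAreaRect((p[:,:2]*1000).astype(np.float32))
    print(st[i],np.round(r[0],1),np.round(r[1],1),round(r[2],1),"z",np.nanmedian(p[:,2]).round(4))
s=readout.read_state(); print(s["ee_pos"],s["force"],s["gripper_width"],s["tcp_rot"])
E
python3 w.py w2
```

```text
[287   0  41  24 955] [506.4  28.3] [13.4 25.7] 89.6 z 0.1078
[286 199  37  34 971] [ 505.2 -110.3] [27.6 26.9] 1.1 z 0.1078
[ 0.51469208 -0.10668247  0.17972509] [-0.18706691  0.10168258  0.53844194] 0.05144746884589273 [ 9.99963110e-01  8.55752451e-03 -6.71553288e-04  3.12034881e-04]
```

View pics/w2.png

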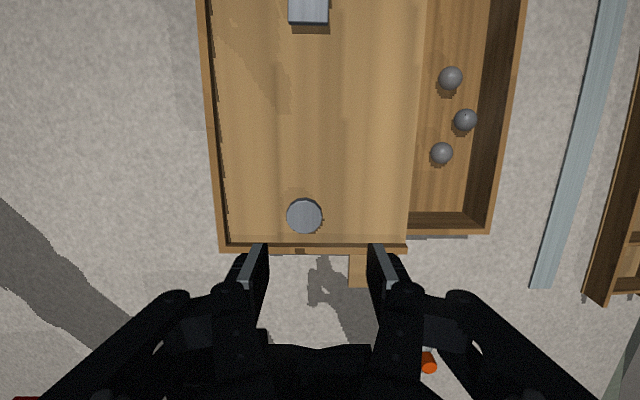

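The wrist view shows the disc at (304,216), a plate at the top edge (308,10) and all three balls in the tray at (450,78), (465,119) and (441,153). Now I'll descend on the disc.

Call:
{"name": "servo_tool", "arguments": {"steps": [{"x":-0.009,"y":0.0045,"z":0.0,"wx":0.0,"wy":0.0,"wz":0.0,"grip":0.47},{"x":-0.009,"y":0.0045,"z":0.04,"wx":0.0,"wy":0.0,"wz":0.0,"grip":0.47},{"x":-0.009,"y":0.0045,"z":0.065,"wx":0.0,"wy":0.0,"wz":0.0,"grip":0.47},{"x":-0.009,"y":0.0045,"z":0.075,"wx":0.0,"wy":0.0,"wz":0.0,"grip":0.47},{"x":-0.009,"y":0.0045,"z":0.077,"wx":0.0,"wy":0.0,"wz":0.0,"grip":0.47}]}}

```text
time_s: 9.72
ee_pos: [0.5058, -0.1119, 0.1038]
tcp_rot: [1.0, 0.008, 0.0, 0.0]
force: [-0.3, 0.7, 0.9]
gripper_width: 0.0403
```

Call:
{"name": "servo_tool", "arguments": {"steps": [{"x":0.0,"y":0.0,"z":0.001,"wx":0.0,"wy":0.0,"wz":0.0,"grip":0.47},{"x":0.0,"y":0.0,"z":0.002,"wx":0.0,"wy":0.0,"wz":0.0,"grip":0.47}]}}

```text
time_s: 9.98
ee_pos: [0.5064, -0.1115, 0.1022]
tcp_rot: [1.0, 0.009, 0.001, -0.0]
force: [0.5, -0.2, -0.2]
gripper_width: 0.0401
```

Call:
{"name": "servo_tool", "arguments": {"steps": [{"x":0.0,"y":0.0,"z":0.0,"wx":0.0,"wy":0.0,"wz":0.0,"grip":0.2},{"x":0.0,"y":0.0,"z":0.0,"wx":0.0,"wy":0.0,"wz":0.0,"grip":0.2},{"x":0.0,"y":0.0,"z":0.0,"wx":0.0,"wy":0.0,"wz":0.0,"grip":0.2},{"x":0.0,"y":0.0,"z":-0.01,"wx":0.0,"wy":0.0,"wz":0.0,"grip":0.2},{"x":0.0,"y":0.0,"z":-0.05,"wx":0.0,"wy":0.0,"wz":0.0,"grip":0.2},{"x":0.0,"y":0.0,"z":-0.09,"wx":0.0,"wy":0.0,"wz":0.0,"grip":0.2}]}}

```text
time_s: 10.72
ee_pos: [0.5054, -0.1114, 0.1925]
tcp_rot: [1.0, 0.008, -0.0, 0.0]
force: [0.5, 0.7, -0.0]
gripper_width: 0.0244
```

Call:
{"name": "servo_tool", "arguments": {"steps": [{"x":-0.01,"y":-0.05,"z":0.0,"wx":0.0,"wy":0.0,"wz":0.0,"grip":0.2},{"x":-0.02,"y":-0.11,"z":0.0,"wx":0.0,"wy":0.0,"wz":0.0,"grip":0.2},{"x":-0.04,"y":-0.165,"z":0.0,"wx":0.0,"wy":0.0,"wz":0.0,"grip":0.2},{"x":-0.055,"y":-0.22,"z":0.0,"wx":0.0,"wy":0.0,"wz":0.0,"grip":0.2},{"x":-0.07,"y":-0.28,"z":0.0,"wx":0.0,"wy":0.0,"wz":0.0,"grip":0.2},{"x":-0.085,"y":-0.34,"z":0.0,"wx":0.0,"wy":0.0,"wz":0.0,"grip":0.2},{"x":-0.091,"y":-0.3865,"z":0.02,"wx":0.0,"wy":0.0,"wz":0.0,"grip":0.2},{"x":-0.091,"y":-0.3865,"z":0.07,"wx":0.0,"wy":0.0,"wz":0.0,"grip":0.2},{"x":-0.091,"y":-0.3865,"z":0.1,"wx":0.0,"wy":0.0,"wz":0.0,"grip":0.2}]}}

```text
time_s: 11.85
ee_pos: [0.407, 0.2738, 0.0898]
tcp_rot: [1.0, 0.009, -0.001, 0.001]
force: [0.5, -0.4, -1.2]
gripper_width: 0.0242
```

```bash
python3 w.py w3; python3 t.py
```

```text
[0.40511723 0.27183542 0.08674884] [-0.45550424 -0.54784856 -2.9936174 ] 0.024605497271172474 [ 0.99995036  0.00917611 -0.00278818  0.00270284]
tray rim [619.  -21.3] [122.7 251.5] 0.7
[-0.14759499 -0.14671934  0.10374714  0.10494955]
```

View pics/w3.png

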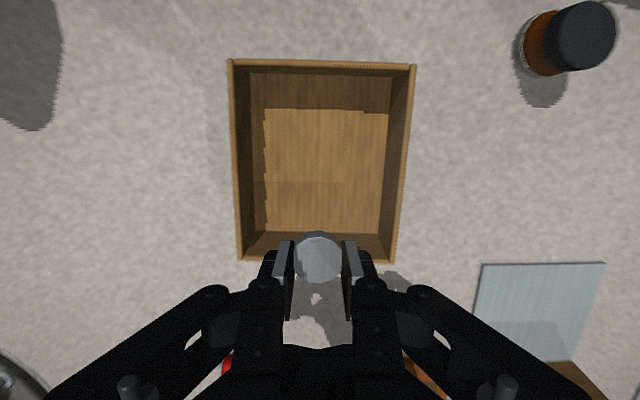

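The disc is held between the pads at (318,257), and the empty box below spans (235..410, 60..262). I'll shift a little to +y, then lower and release.

Call:
{"name": "servo_tool", "arguments": {"steps": [{"x":0.003,"y":-0.01,"z":0.0,"wx":0.0,"wy":0.0,"wz":0.0,"grip":0.2},{"x":0.003,"y":-0.01,"z":0.04,"wx":0.0,"wy":0.0,"wz":0.0,"grip":0.2},{"x":0.003,"y":-0.01,"z":0.066,"wx":0.0,"wy":0.0,"wz":0.0,"grip":0.2},{"x":0.003,"y":-0.01,"z":0.066,"wx":0.0,"wy":0.0,"wz":0.0,"grip":0.2},{"x":0.003,"y":-0.01,"z":0.066,"wx":0.0,"wy":0.0,"wz":0.0,"grip":0.48},{"x":0.003,"y":-0.01,"z":0.066,"wx":0.0,"wy":0.0,"wz":0.0,"grip":0.48},{"x":0.003,"y":-0.01,"z":0.02,"wx":0.0,"wy":0.0,"wz":0.0,"grip":0.48},{"x":0.003,"y":-0.01,"z":-0.04,"wx":0.0,"wy":0.0,"wz":0.0,"grip":0.48},{"x":0.003,"y":-0.01,"z":-0.1,"wx":0.0,"wy":0.0,"wz":0.0,"grip":0.48}]}}

```text
time_s: 13.08
ee_pos: [0.411, 0.2837, 0.1943]
tcp_rot: [1.0, 0.008, 0.001, -0.001]
force: [1.0, 1.4, 0.1]
gripper_width: 0.0409
```

Call:
{"name": "servo_tool", "arguments": {"steps": [{"x":0.02,"y":0.055,"z":0.0,"wx":0.0,"wy":0.0,"wz":0.0,"grip":0.48},{"x":0.04,"y":0.11,"z":0.0,"wx":0.0,"wy":0.0,"wz":0.0,"grip":0.48},{"x":0.06,"y":0.165,"z":0.0,"wx":0.0,"wy":0.0,"wz":0.0,"grip":0.48},{"x":0.075,"y":0.22,"z":0.0,"wx":0.0,"wy":0.0,"wz":0.0,"grip":0.48},{"x":0.0875,"y":0.264,"z":0.0,"wx":0.0,"wy":0.0,"wz":0.0,"grip":0.48},{"x":0.0875,"y":0.264,"z":0.0,"wx":0.0,"wy":0.0,"wz":0.0,"grip":0.48},{"x":0.0875,"y":0.264,"z":0.0,"wx":0.0,"wy":0.0,"wz":0.0,"grip":0.48}]}}

```text
time_s: 13.95
ee_pos: [0.5029, 0.022, 0.1919]
tcp_rot: [1.0, 0.009, 0.0, -0.001]
force: [0.4, 0.5, -0.1]
gripper_width: 0.041
```

```bash
python3 w.py w4; python3 - <<'E'
from h import *
c=snap("scene"); P=cloud(c)
m=(P[...,0]>.36)&(P[...,0]<.46)&(P[...,1]>.25)&(P[...,1]<.365)&(P[...,2]>.009)&(P[...,2]<.02)
print("box content",np.round(np.nanmedian(P[m],0),3),m.sum())
E
```

```text
[ 280  130   39   39 1188] [490.6  66.1] [26.  26.3] 9.0 z 0.1078
[ 304  173   34   33 1068] [506.9  35.3] [26.  26.4] 0.0 z 0.1078
[0.502781   0.02268966 0.19173373] [-0.36086713  0.84520572 -0.35942524] 0.04131003473191461 [ 9.99954688e-01  9.49234406e-03  2.82304024e-04 -6.61843036e-04]
box content [0.416 0.282 0.013] 61
```

View pics/w4.png

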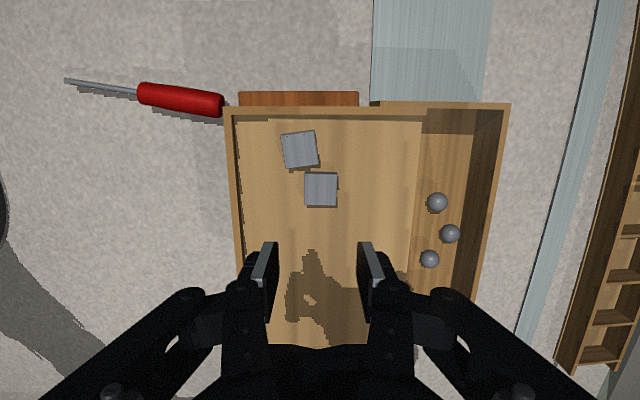

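The plates show at (321,189) and (299,150). They measure (507,35) with yaw 0° and (491,66) with yaw 9°. The balls are still in the tray, and depth puts the disc in the box at (0.416,0.282,0.013). Next I'll grasp plate A.

Call:
{"name": "servo_tool", "arguments": {"steps": [{"x":0.0042,"y":-0.0105,"z":0.0,"wx":0.0,"wy":0.0,"wz":0.018,"grip":0.47},{"x":0.0042,"y":-0.0105,"z":0.04,"wx":0.0,"wy":0.0,"wz":0.018,"grip":0.47},{"x":0.0042,"y":-0.0105,"z":0.07,"wx":0.0,"wy":0.0,"wz":0.018,"grip":0.47},{"x":0.0042,"y":-0.0105,"z":0.085,"wx":0.0,"wy":0.0,"wz":0.018,"grip":0.47},{"x":0.0042,"y":-0.0105,"z":0.0897,"wx":0.0,"wy":0.0,"wz":0.018,"grip":0.47},{"x":0.0042,"y":-0.0105,"z":0.0897,"wx":0.0,"wy":0.0,"wz":0.018,"grip":0.47},{"x":0.0042,"y":-0.0105,"z":0.0897,"wx":0.0,"wy":0.0,"wz":0.018,"grip":0.18},{"x":0.0042,"y":-0.0105,"z":0.0897,"wx":0.0,"wy":0.0,"wz":0.018,"grip":0.18},{"x":0.0042,"y":-0.0105,"z":0.0897,"wx":0.0,"wy":0.0,"wz":0.018,"grip":0.18}]}}

```text
time_s: 15.18
ee_pos: [0.5079, 0.0319, 0.1029]
tcp_rot: [1.0, -0.001, 0.001, -0.001]
force: [-1.2, 0.6, 6.1]
gripper_width: 0.0236
```

Call:
{"name": "servo_tool", "arguments": {"steps": [{"x":0.0,"y":0.0,"z":-0.015,"wx":0.0,"wy":0.0,"wz":0.0,"grip":0.18},{"x":0.0,"y":0.0,"z":-0.07,"wx":0.0,"wy":0.0,"wz":0.0,"grip":0.18},{"x":-0.01,"y":-0.04,"z":-0.09,"wx":0.0,"wy":0.0,"wz":0.0,"grip":0.18},{"x":-0.03,"y":-0.09,"z":-0.09,"wx":0.0,"wy":0.0,"wz":0.0,"grip":0.18},{"x":-0.05,"y":-0.145,"z":-0.09,"wx":0.0,"wy":0.0,"wz":0.0,"grip":0.18},{"x":-0.07,"y":-0.2,"z":-0.09,"wx":0.0,"wy":0.0,"wz":0.0,"grip":0.18},{"x":-0.09,"y":-0.255,"z":-0.08,"wx":0.0,"wy":0.0,"wz":0.0,"grip":0.18},{"x":-0.1,"y":-0.286,"z":-0.05,"wx":0.0,"wy":0.0,"wz":0.0,"grip":0.18},{"x":-0.1,"y":-0.286,"z":-0.02,"wx":0.0,"wy":0.0,"wz":0.0,"grip":0.18}]}}

```text
time_s: 16.3
ee_pos: [0.4059, 0.3218, 0.1219]
tcp_rot: [1.0, 0.003, 0.001, -0.001]
force: [0.7, -0.2, -0.8]
gripper_width: 0.0236
```

Call:
{"name": "servo_tool", "arguments": {"steps": [{"x":0.002,"y":0.0,"z":0.05,"wx":0.0,"wy":0.0,"wz":0.0,"grip":0.18},{"x":0.002,"y":0.0,"z":0.09,"wx":0.0,"wy":0.0,"wz":0.0,"grip":0.18},{"x":0.002,"y":0.0,"z":0.098,"wx":0.0,"wy":0.0,"wz":0.0,"grip":0.18},{"x":0.002,"y":0.0,"z":0.098,"wx":0.0,"wy":0.0,"wz":0.0,"grip":0.47},{"x":0.002,"y":0.0,"z":0.098,"wx":0.0,"wy":0.0,"wz":0.0,"grip":0.47},{"x":0.002,"y":0.0,"z":0.05,"wx":0.0,"wy":0.0,"wz":0.0,"grip":0.47},{"x":0.002,"y":0.0,"z":-0.01,"wx":0.0,"wy":0.0,"wz":0.0,"grip":0.47},{"x":0.002,"y":0.0,"z":-0.07,"wx":0.0,"wy":0.0,"wz":0.0,"grip":0.47}]}}

```text
time_s: 17.3
ee_pos: [0.4096, 0.318, 0.1953]
tcp_rot: [1.0, -0.001, 0.001, -0.001]
force: [1.0, 1.6, -0.1]
gripper_width: 0.0402
```

Call:
{"name": "servo_tool", "arguments": {"steps": [{"x":0.015,"y":0.055,"z":0.0,"wx":0.0,"wy":0.0,"wz":-0.05,"grip":0.47},{"x":0.03,"y":0.11,"z":0.0,"wx":0.0,"wy":0.0,"wz":-0.1,"grip":0.47},{"x":0.045,"y":0.165,"z":0.0,"wx":0.0,"wy":0.0,"wz":-0.158,"grip":0.47},{"x":0.06,"y":0.22,"z":0.0,"wx":0.0,"wy":0.0,"wz":-0.158,"grip":0.47},{"x":0.081,"y":0.275,"z":0.0,"wx":0.0,"wy":0.0,"wz":-0.158,"grip":0.47},{"x":0.081,"y":0.288,"z":0.0,"wx":0.0,"wy":0.0,"wz":-0.158,"grip":0.47},{"x":0.081,"y":0.288,"z":0.0,"wx":0.0,"wy":0.0,"wz":-0.158,"grip":0.47}]}}

```text
time_s: 18.18
ee_pos: [0.4901, 0.0292, 0.1927]
tcp_rot: [0.997, 0.077, 0.001, -0.001]
force: [0.1, 0.9, -0.4]
gripper_width: 0.0399
```

```bash
python3 w.py w5
```

```text
[ 306  142   35   35 1147] [490.5  66.2] [26.  26.3] 9.0 z 0.1078
[0.48991077 0.03077378 0.19238094] [ 0.14806923  0.5078905  -0.13370013] 0.040404989754078094 [ 9.96897789e-01  7.87001497e-02  6.68996991e-04 -7.97805735e-04]
```

Call:
{"name": "servo_tool", "arguments": {"steps": [{"x":0.006,"y":-0.035,"z":0.0,"wx":0.0,"wy":0.0,"wz":0.0,"grip":0.47},{"x":0.006,"y":-0.035,"z":0.04,"wx":0.0,"wy":0.0,"wz":0.0,"grip":0.47},{"x":0.006,"y":-0.035,"z":0.07,"wx":0.0,"wy":0.0,"wz":0.0,"grip":0.47},{"x":0.006,"y":-0.035,"z":0.085,"wx":0.0,"wy":0.0,"wz":0.0,"grip":0.47},{"x":0.006,"y":-0.035,"z":0.0888,"wx":0.0,"wy":0.0,"wz":0.0,"grip":0.47},{"x":0.006,"y":-0.035,"z":0.0888,"wx":0.0,"wy":0.0,"wz":0.0,"grip":0.47},{"x":0.006,"y":-0.035,"z":0.0888,"wx":0.0,"wy":0.0,"wz":0.0,"grip":0.18},{"x":0.006,"y":-0.035,"z":0.0888,"wx":0.0,"wy":0.0,"wz":0.0,"grip":0.18},{"x":0.006,"y":-0.035,"z":0.0888,"wx":0.0,"wy":0.0,"wz":0.0,"grip":0.18}]}}

```text
time_s: 19.35
ee_pos: [0.4912, 0.0655, 0.1041]
tcp_rot: [0.997, 0.078, 0.001, -0.001]
force: [-1.9, -0.1, 5.9]
gripper_width: 0.0236
```

Call:
{"name": "servo_tool", "arguments": {"steps": [{"x":0.0,"y":0.0,"z":-0.015,"wx":0.0,"wy":0.0,"wz":0.0,"grip":0.18},{"x":0.0,"y":0.0,"z":-0.07,"wx":0.0,"wy":0.0,"wz":0.0,"grip":0.18},{"x":-0.005,"y":-0.04,"z":-0.09,"wx":0.0,"wy":0.0,"wz":0.05,"grip":0.18},{"x":-0.01,"y":-0.09,"z":-0.09,"wx":0.0,"wy":0.0,"wz":0.1,"grip":0.18},{"x":-0.02,"y":-0.145,"z":-0.09,"wx":0.0,"wy":0.0,"wz":0.157,"grip":0.18},{"x":-0.03,"y":-0.2,"z":-0.09,"wx":0.0,"wy":0.0,"wz":0.157,"grip":0.18},{"x":-0.035,"y":-0.255,"z":-0.08,"wx":0.0,"wy":0.0,"wz":0.157,"grip":0.18},{"x":-0.039,"y":-0.289,"z":-0.05,"wx":0.0,"wy":0.0,"wz":0.157,"grip":0.18},{"x":-0.039,"y":-0.289,"z":-0.02,"wx":0.0,"wy":0.0,"wz":0.157,"grip":0.18},{"x":-0.039,"y":-0.289,"z":-0.02,"wx":0.0,"wy":0.0,"wz":0.157,"grip":0.18}]}}

```text
time_s: 20.6
ee_pos: [0.4052, 0.3434, 0.1215]
tcp_rot: [1.0, 0.0, -0.001, 0.002]
force: [-0.0, 0.1, 0.4]
gripper_width: 0.0233
```

Call:
{"name": "servo_tool", "arguments": {"steps": [{"x":0.002,"y":-0.002,"z":0.05,"wx":0.0,"wy":0.0,"wz":0.0,"grip":0.18},{"x":0.002,"y":-0.002,"z":0.09,"wx":0.0,"wy":0.0,"wz":0.0,"grip":0.18},{"x":0.002,"y":-0.002,"z":0.096,"wx":0.0,"wy":0.0,"wz":0.0,"grip":0.18},{"x":0.002,"y":-0.002,"z":0.096,"wx":0.0,"wy":0.0,"wz":0.0,"grip":0.47},{"x":0.002,"y":-0.002,"z":0.096,"wx":0.0,"wy":0.0,"wz":0.0,"grip":0.47},{"x":0.002,"y":-0.002,"z":0.05,"wx":0.0,"wy":0.0,"wz":0.0,"grip":0.47},{"x":0.002,"y":-0.002,"z":-0.01,"wx":0.0,"wy":0.0,"wz":0.0,"grip":0.47},{"x":0.002,"y":-0.002,"z":-0.07,"wx":0.0,"wy":0.0,"wz":0.0,"grip":0.47},{"x":0.002,"y":0.05,"z":-0.1,"wx":0.0,"wy":0.0,"wz":0.0,"grip":0.47},{"x":0.002,"y":0.08,"z":-0.1,"wx":0.0,"wy":0.0,"wz":0.0,"grip":0.47}]}}

```text
time_s: 21.85
ee_pos: [0.411, 0.2636, 0.2277]
tcp_rot: [1.0, -0.001, 0.003, -0.003]
force: [0.7, -0.8, -0.7]
gripper_width: 0.0402
```

```bash
python3 b.py|head -1; python3 t.py; python3 - <<'E'
from h import *
c=snap("wrist"); P=cloud(c); cv2.imwrite("pics/w6.png",c["pixels"])
m=(P[...,0]>.362)&(P[...,0]<.455)&(P[...,1]>.25)&(P[...,1]<.367)&(P[...,2]>.008)&(P[...,2]<.045)
n,l,st,_=cv2.connectedComponentsWithStats(m.astype(np.uint8))
for i in range(1,n):
    if st[i,4]>80: print(st[i,4],np.round(np.nanmedian(P[l==i],0),3))
c=snap("scene"); P=cloud(c)
def med(x0,y0,r,zl): 
    k=(np.hypot(P[...,0]-x0,P[...,1]-y0)<r)&(P[...,2]>zl); return np.round(np.nanmedian(P[k],0)*1000,1)
P0=np.load("scene0.npy")
for x,y,r,zl in((.403,-.345,.09,.08),(.637,-.286,.05,.02),(.57,.395,.05,.02),(.563,-.398,.07,.02)):
    a=med(x,y,r,zl); Q=P;P=P0; b=med(x,y,r,zl); P=Q; print(a-b)
E
```

```text
tilt -0.004 z0 0.0995
tray rim [618.3 -21.2] [122.8 252.1] 0.6
[-0.14738429 -0.14677981  0.10330034  0.10539467]
1083 [0.411 0.335 0.012]
421 [0.414 0.287 0.012]
152 [0.376 0.25  0.025]
[0.4 0.  0.1]
[-0.1  0.   0.2]
[-0.1  0.6 -0.1]
[-0.2 -0.2  0. ]
```

View pics/w6.png

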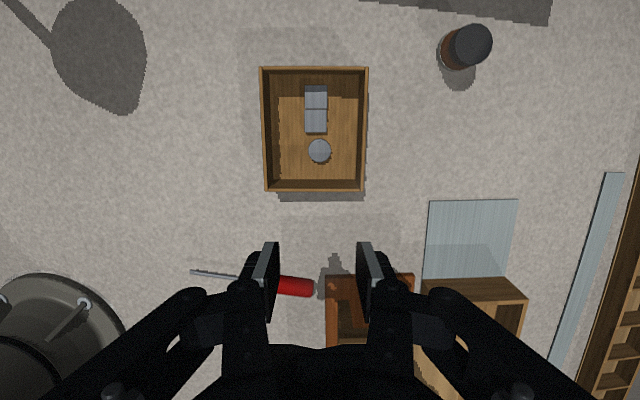

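All three flats lie on the box floor: the plates at (316,97) and (316,121), the disc at (319,150). The bystanders haven't moved, the board is level and the tray is home. Handing in.

```bash
python3 b.py | grep -v "0\.[3-9][0-9]* ztop"; python3 -c "
from plant import env
print(env.sign_off())"
```

```text
tilt -0.004 z0 0.0995
53 px [347. 261.] [ 0.6403 -0.0052  0.0284] ztop 0.0318 above -0.0716
55 px [320. 272.] [ 0.6408 -0.0759  0.0287] ztop 0.0336 above -0.0713
[0.40869567 0.26552649 0.22379986] [0.20667659 0.56490942 0.61129291]
the job is handed in; nothing more can be done
None
```

The job is done and handed in at about 22 s of the 72 s allowed; sign-off reports no verdict.

I pushed the tray home, tipped the board to about 0.23 rad so the three balls rolled into the tray, let it come back slowly, and put the disc and both plates in the box one at a time.

What the last checks showed:
- **Board and tray:** the board is level (tilt -0.004 rad). The tray is at its stop, which it met at about 13 N when I pushed it home.
- **Flat pieces:** the disc and both plates lie flat on the box floor, tops about 12 mm above the table.
- **Bystanders:** the battery, glue bottle, jar and sanding block moved less than 1 mm by depth.
- **Arm:** it is clear of everything, with the tool at about 0.22 m.
- **Balls:** the final scene-camera check found only two. The third is partly hidden behind the tray wall from there. The wrist camera showed all three in the tray after the board came back, before I picked up the plates.

The only disagreement was the gripper: it read about 24 mm on the 26 mm plates and the 28 mm disc, but all three grasps held.

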